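# Line up the lab containers by height on the storage strip

## Robot

A 7-joint arm with a two-finger parallel gripper is mounted at the origin on a cart in front of the work surface, level with it; the furniture and walls round the work are solid. World frame = base frame: x ahead of the robot, y to its left, z up, the work surface at z = 0. Lengths are in mm, angles in rad, forces in N, time in s.
With the tool pointing down it reaches from about 400 to 875 mm from the base axis. Payload 4.4 kg.
Tool frame: the origin (TCP) lies at the very end of the fingers, on their centre line; the grasp point (between the pads) lies 19 mm behind it; z points along the fingers, y is the line along which they close (so a half turn about z gives the same grasp; the last joint's range is limited). The gripper opens to 85 mm and grips with 20 to 120 N. Pads are 22 mm wide; open, the fingers measure 114 mm over their backs; the gripper's body (76 mm by 85 mm) begins 54 mm behind the grasp point. The pads swing forward as they close: fully open they stand 13 mm farther back than shut.
Start: joints at [-1.264, 0.628, 0.038, 1.517, -0.027, 0.996, -0.02], TCP at [236.723, 605.376, 231.313] pointing down, gripper open.
Joint ranges: [-3.06, 3.06], [-0.37, 2.12], [-1.25, 1.32], [0.18, 2.47], [-1.1, 4.24], [0.23, 1.98], [-2.94, 2.94]. Speed limits (rad/s): [2.57, 2.57, 3.14, 3.14, 3.14, 3.14, 3.14].

## Interface

Orientations are given as [roll, pitch, yaw] about the fixed x, y, z axes, in that order (R = Rz(yaw) Ry(pitch) Rx(roll)).
In Python, from cell import read_state, get_image, camera_info, finish_job gives the robot as it stands.
- The arm moves only by the tool play_rows, never from a script. Its argument "deltas" is one flat list of numbers, 7 for each row, row after row: the shift along the tool's x, y, z in mm, then the turn, a rotation vector about the tool's x, y, z in rad, then the opening, from 0 (shut) to 1 (fully open). In form: [dx, dy, dz, ax, ay, az, grip, dx, dy, dz, ax, ay, az, grip, ...]. A call has 1 to 10 rows; each row is the pose to reach, as a shift and turn from the pose commanded when the call began, along the tool's axes at that moment; what a row does not reach only later rows make up. A row lasts 1/8 s, in which the tool goes at most 62.5 mm and 10.7 degrees, less where a joint would pass 70% of its speed; a pose out of reach is approached as far as the arm can. A call with a gripper value outside its range is refused whole. The fingers move at their own pace and stop on an object; the grip force is fixed at half the most. Time passes only in rows, so rows that repeat a pose let the fingers close. It gives the time, the measured TCP pose, the force, the opening and the grip force at its end, in the units of the state.
- read_state(): the state, without advancing time (a new reading comes with each control period).
- get_image(name): name is "side" or "top" or "wrist"; returns the picture (384x512x3 uint8, red, green, blue); there is no depth.
- camera_info(name): a dict with "fx", "fy", "cx", "cy" (pixels), "T" (4x4, takes a point from camera to world coordinates). Camera axes: x right, y down, z forward; pixel columns grow to the right and rows downward; lengths in mm; the calibration is good to about 2 mm. A picture is of the moment at which its call begins: read the wrist's pose just before it. camera_info takes no time and is no camera call; for the wrist camera it gives the pose at the moment of the call.
- finish_job(): hands the job in; it is judged then, once.
The state is a dict: "clock": time; "qpos": joint angles; "qd": joint speeds; "tau": joint torques, N m; "eef_pos": TCP position; "tool_rot": TCP orientation; "force": force on the tool from outside, world axes, zero at the start; "torque": the same for the moment, N m; "width": finger opening in mm; "gripper_force": force on a finger pad.
Only numpy, scipy, OpenCV 4.12 (cv2) and the standard library are available. Lean on these libraries where they do the work, as an engineer would, in place of code of your own. Each camera call takes 0.05 s, during which the arm holds its last target. There are 200 camera calls.

## Task

Line up the amber dropper bottle, the black-lidded canister, the clear vial with the black cap and the blue-lidded canister on the storage strip in order of height, each standing upright and centred on its own round mark: the tallest next to the red post, the shortest at the other end. Do not tip any of them over, and leave the white dropper bottle standing where it is.

Things in the scene. Friction and masses are not known exactly. Their poses are not given: they have to be found in the camera images.
- amber_bottle_centre (a point): tallest container: amber-brown dropper bottle with black tapered dropper cap, loose, 98 mm tall, 34 mm across; the round body is the lowest part (full 34 mm width from the foot to 45 mm up), above it shoulder, cap (22 mm across, 60 to 76 mm up) and a thin tip. Point: on its axis, half-way up (49 mm above its foot); grip the body about 30 mm above the foot. z axis up
- black_can_centre (a point): second tallest: pale plastic canister with wide black screw lid, loose, 72 mm tall; body 42 mm across, lid (topmost 21 mm) 44 mm across. Point: on its axis, half-way up (36 mm above its foot). z axis up
- clear_vial_centre (a point): third tallest: slim clear glass vial with black cap, loose, 60 mm tall, 21 mm across, the same width all the way up. Point: on its axis, half-way up (30 mm above its foot). z axis up
- blue_can_centre (a point): shortest container: pale plastic canister with blue screw lid, loose, 53 mm tall; body 38 mm across, lid (topmost 15 mm) 40 mm across. Point: on its axis, half-way up (26.5 mm above its foot). z axis up
- mark_a: round black rubber mark with a thin white circle on it, 58 mm across, 2 mm thick, fixed on the strip; at the left end of the row as the robot sees it. The four marks stand in one straight row, 90 mm apart, on a fixed flat aluminium strip 76 x 430 x 6 mm; the strip's direction varies by up to about 20 degrees from left-right. Origin: centre of the mark's underside, so the surface a container stands on is 2 mm higher (8 mm above the worktop)
- mark_b: round black rubber mark with a thin white circle on it, 58 mm across, 2 mm thick, fixed on the strip; second from the left. The four marks stand in one straight row, 90 mm apart, on a fixed flat aluminium strip 76 x 430 x 6 mm; the strip's direction varies by up to about 20 degrees from left-right. Origin: centre of the mark's underside, so the surface a container stands on is 2 mm higher (8 mm above the worktop)
- mark_c: round black rubber mark with a thin white circle on it, 58 mm across, 2 mm thick, fixed on the strip; third from the left. The four marks stand in one straight row, 90 mm apart, on a fixed flat aluminium strip 76 x 430 x 6 mm; the strip's direction varies by up to about 20 degrees from left-right. Origin: centre of the mark's underside, so the surface a container stands on is 2 mm higher (8 mm above the worktop)
- mark_d: round black rubber mark with a thin white circle on it, 58 mm across, 2 mm thick, fixed on the strip; at the right end of the row. The four marks stand in one straight row, 90 mm apart, on a fixed flat aluminium strip 76 x 430 x 6 mm; the strip's direction varies by up to about 20 degrees from left-right. Origin: centre of the mark's underside, so the surface a container stands on is 2 mm higher (8 mm above the worktop)
- red_post: red knobbed post, 34 mm tall, 22 mm across at the foot, fixed on the strip 65 mm beyond one end mark of the row (left or right end; a white post of the same shape stands at the other end). It shows the tall end. Origin: centre of its underside, on the strip
- white_bottle_centre (a point): bystander: white dropper bottle with black tapered cap, loose, 98 mm tall, 34 mm across, the shape of the amber one; it stands among the containers and stays where it is. Point: on its axis, half-way up (49 mm above its foot)
Not all that is in view belongs to the job. What is shaped like the part that bears black_can_centre but yellow is not meant. Leave any yellow look-alike of the part that bears amber_bottle_centre alone.

How it is judged (in metres and radians):
At the end, for the whole second after the job is handed in: Counted from the red post: amber bottle, black-lidded canister, clear vial, blue-lidded canister, each with its axis within 12 mm of its mark's centre, standing on the mark (height within 5 mm), upright within 0.12 rad, at rest; the white bottle standing within 30 mm of where it was (((horizontal distance between red_post and mark_a below 0.1 m and horizontal distance between amber_bottle_centre and mark_a below 0.012 m and horizontal distance between black_can_centre and mark_b below 0.012 m and horizontal distance between clear_vial_centre and mark_c below 0.012 m and horizontal distance between blue_can_centre and mark_d below 0.012 m) or (horizontal distance between red_post and mark_d below 0.1 m and horizontal distance between amber_bottle_centre and mark_d below 0.012 m and horizontal distance between black_can_centre and mark_c below 0.012 m and horizontal distance between clear_vial_centre and mark_b below 0.012 m and horizontal distance between blue_can_centre and mark_a below 0.012 m)) and angle between each of amber_bottle_centre, black_can_centre, clear_vial_centre, blue_can_centre's own z axis and vertical below 0.12 rad and height (world z) of amber_bottle_centre between 0.052 and 0.062 m and linear speed of each of amber_bottle, black_can, clear_vial, blue_can below 0.02 m/s and height (world z) of black_can_centre between 0.039 and 0.049 m and height (world z) of clear_vial_centre between 0.033 and 0.043 m and height (world z) of blue_can_centre between 0.0295 and 0.0395 m and distance of white_bottle_centre from where it was at the start of the episode below 0.03 m and angle between white_bottle_centre's own z axis and vertical below 0.2 rad); the robot touches nothing.
It fails at once if a container is tipped over (leans more than 0.9 rad) (angle between any of amber_bottle_centre, black_can_centre, clear_vial_centre, blue_can_centre's own z axis and vertical above 0.9 rad).
It fails at once if the white dropper bottle is displaced by more than 30 mm or tipped over (distance of white_bottle_centre from where it was at the start of the episode above 0.03 m or angle between white_bottle_centre's own z axis and vertical above 0.5 rad).
It also fails if it takes over 106 s, if anything falls off the work surface, if the arm or the gripper's body presses on something with over 40 N, if the wrist force passes 120 N, or if a joint passes its speed limit or range.

## Working session

There is one attempt and no reset: what is moved stays moved. The work goes in short steps, Python scripts to look and compute and a tool call to move; the robot and the scene stay as the last step left them, time stands still between calls to the robot, and variables do not carry over. Pictures are saved under pics/ and viewed, at most 14 in all, crops included, and the job is handed in when it is done.

Besides the shell and the picture viewer there is one more tool, called after "Request:" by a JSON object that holds its "method" and its "body". play_rows: Moves the arm, as the interface text tells. Its arguments: {"type":"object","properties":{"deltas":{"type":"array"}},"required":["deltas"]}

```bash
mkdir -p pics; ls; python3 - <<'E'
from cell import *
import cv2,numpy as np
np.set_printoptions(precision=4,suppress=True)
s=read_state();print(s)
for n in("top","side","wrist"):
    c=camera_info(n);print(n,c)
    cv2.imwrite(f"pics/{n}0.png",cv2.cvtColor(get_image(n),cv2.COLOR_RGB2BGR))
E
```

```text
pics
{'clock': 0.0, 'qpos': array([-1.2638,  0.6293,  0.0384,  1.5184, -0.027 ,  0.9962, -0.02  ]), 'qd': array([ 0.0004,  0.0005,  0.0004,  0.0004,  0.0002,  0.001 , -0.0006]), 'tau': array([  0.0003, -56.3403,   1.2256, -19.3439,   0.0108,   0.0106,
         0.    ]), 'eef_pos': array([236.4771, 604.8123, 230.4142]), 'tool_rot': array([-3.1398,  0.    ,  2.7689]), 'force': array([-0.3091, -0.4216, -0.7601]), 'torque': array([ 0.0096,  0.0065, -0.017 ]), 'gripper_force': 0.0, 'width': 85.63309531924116}
top {'fx': 350.1370615589284, 'fy': 350.1370615589284, 'cx': 257.57957443546564, 'cy': 193.84468013161154, 'T': array([[ -0.0123,  -0.9986,   0.0507, 472.2067],
       [ -0.9996,   0.0136,   0.0241,   7.0468],
       [ -0.0247,  -0.0504,  -0.9984, 898.1104],
       [  0.    ,   0.    ,   0.    ,   1.    ]])}
side {'fx': 397.1357868623706, 'fy': 397.1357868623706, 'cx': 253.62972081492822, 'cy': 191.89112542764832, 'T': array([[ -0.7954,  -0.208 ,   0.5693,  34.371 ],
       [ -0.6061,   0.2653,  -0.7499, 649.8051],
       [  0.0049,  -0.9415,  -0.337 , 353.141 ],
       [  0.    ,   0.    ,   0.    ,   1.    ]])}
wrist {'fx': 306.1689183459263, 'fy': 306.1689183459263, 'cx': 254.53705048320938, 'cy': 190.29970732680076, 'T': array([[  0.3648,   0.8928,   0.2644, 170.5115],
       [  0.9311,  -0.3493,  -0.1052, 630.4788],
       [ -0.0016,   0.2845,  -0.9587, 373.67  ],
       [  0.    ,   0.    ,   0.    ,   1.    ]])}
```

View pics/top0.png

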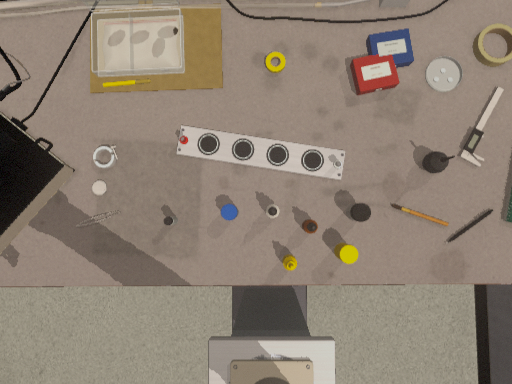

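View pics/side0.png

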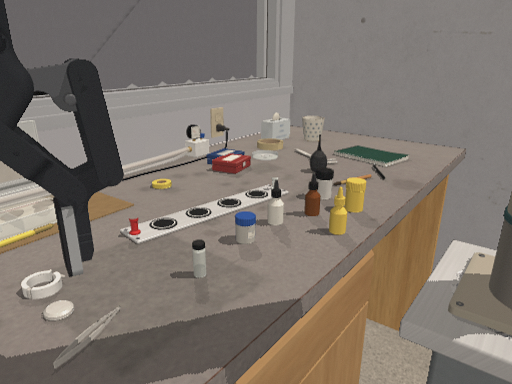

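The top view shows the red post at (184,141), so mark_a is the tall end. The marks run (208,144), (242,149), (277,154), (312,160). The amber bottle is at (310,226), the black can at (360,212), the vial at (168,221), the blue can at (229,212) and the white bottle at (273,211). Yellow look-alikes stand at (290,263) and (348,254). The side view shows all of them upright.

```bash
cat > h.py <<'E'
import cv2,numpy as np
from cell import *
np.set_printoptions(precision=1,suppress=True)
def ray(c,u,v):
    T=c["T"];d=T[:3,:3]@[(u-c["cx"])/c["fx"],(v-c["cy"])/c["fy"],1.];return T[:3,3],d/np.linalg.norm(d)
def plane(c,u,v,z):
    o,d=ray(c,u,v);return o+d*(z-o[2])/d[2]
def tri(c1,p1,c2,p2):
    o1,d1=ray(c1,*p1);o2,d2=ray(c2,*p2)
    t=np.linalg.lstsq(np.c_[d1,-d2],o2-o1,rcond=None)[0]
    a,b=o1+t[0]*d1,o2+t[1]*d2;return (a+b)/2,np.linalg.norm(a-b)
def proj(c,p):
    q=np.linalg.inv(c["T"])@np.r_[p,1];return np.array([c["fx"]*q[0]/q[2]+c["cx"],c["fy"]*q[1]/q[2]+c["cy"]])
def blobs(m,mina=8):
    n,l,s,c=cv2.connectedComponentsWithStats(m.astype(np.uint8));return [(s[i],c[i]) for i in range(1,n) if s[i][4]>=mina]
E
python3 - <<'E'
from h import *
t=cv2.imread("pics/top0.png");s=cv2.imread("pics/side0.png");ct,cs=camera_info("top"),camera_info("side")
def hsv(i):return cv2.split(cv2.cvtColor(i,cv2.COLOR_BGR2HSV).astype(int)) if 0 else [x.astype(int) for x in cv2.split(cv2.cvtColor(i,cv2.COLOR_BGR2HSV))]
for nm,i in(("top",t),("side",s)):
    H,S,V=hsv(i)
    M={"blue":(H>100)&(H<125)&(S>150),"red":((H<4)|(H>174))&(S>150)&(V>100),"amber":(H<14)&(S>110)&(V<140)&(V>30),"yellow":(H>20)&(H<32)&(S>170),"black":V<48}
    for k,m in M.items():
        for st,c in blobs(m,15):
            if nm=="top" and not(120<c[1]<275 and 90<c[0]<380):continue
            if nm=="side" and not(95<c[0]<380 and 140<c[1]<290):continue
            print(nm,k,"bbox",st,"c",c, plane(ct,*c,8)[:2] if nm=="top" else "")
big=cv2.resize(t[125:275,150:375],None,fx=3.5,fy=3.5,interpolation=cv2.INTER_CUBIC);cv2.imwrite("pics/t1.png",big)
E
```

```text
top blue bbox [222 205  15  15 171] c [228.8 211.7] [472.8 102.3]
top red bbox [180 137   8   7  33] c [184.2 140.4] [658. 216.]
top amber bbox [303 220  15  13  90] c [309.1 225.8] [ 434.9 -100.7]
top yellow bbox [335 244  23  20 339] c [346.6 252.9] [ 365.9 -193.1]
top yellow bbox [283 255  14  15 164] c [289.5 262.3] [343.9 -49.6]
side blue bbox [236 212  19  14 235] c [245.  218.5] 
side red bbox [212 154  38  19 357] c [230.1 164.1] 
side red bbox [129 218  11  17 114] c [134.2 226.7] 
side amber bbox [212 157  39  17 349] c [229.7 165.8] 
side amber bbox [305 189  15  27 348] c [312.1 202.9] 
side black bbox [317 141   4  10  20] c [318.9 146.9] 
side black bbox [309 153  25  37 425] c [318.9 171.9] 
side black bbox [374 166  11  13  29] c [379.3 172.7] 
side black bbox [272 181   9  17  90] c [276. 191.] 
side black bbox [249 192  15   4  50] c [256.2 193.5] 
side black bbox [222 200  16   5  63] c [229.2 202. ] 
side black bbox [190 209  18   6  82] c [198.2 211.6] 
side black bbox [154 220  20   7 103] c [163.2 222.8] 
side black bbox [193 241  12   9  66] c [198.5 246. ]
```

View pics/t1.png

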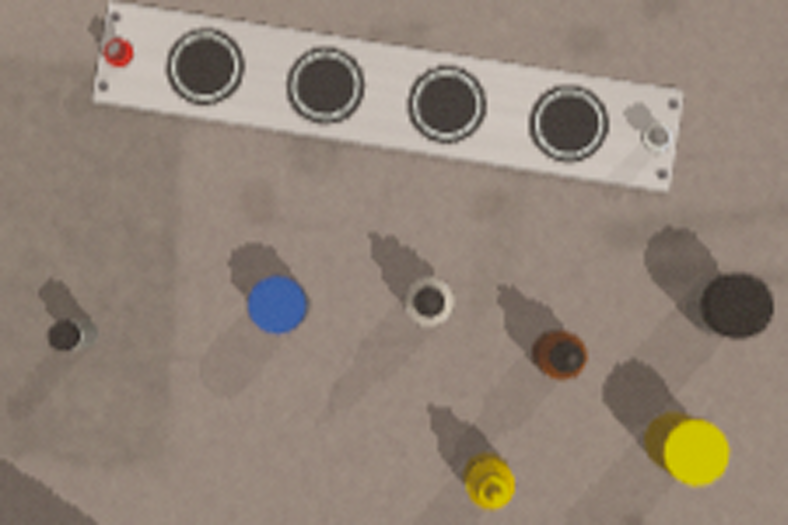

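View pics/wrist0.png

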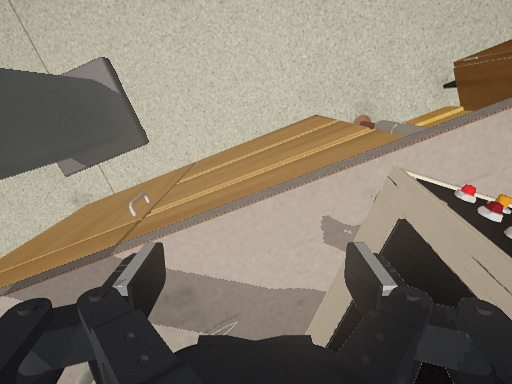

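The enlarged top view gives, in full-image pixels, the black lid at (360.6,212.1), the vial cap at (168.6,220.7) and the amber cap at (312.3,226.4). It also shows the marks as clear dark discs. The wrist view from the start pose shows only the cart side and a control box.

```bash
python3 - <<'E'
from h import *
t=cv2.imread("pics/top0.png");s=cv2.imread("pics/side0.png");ct,cs=camera_info("top"),camera_info("side")
V=cv2.cvtColor(t,cv2.COLOR_BGR2HSV)[...,2]
tm=sorted([tuple(c)for st,c in blobs((V<75),60) if 200<c[0]<320 and 135<c[1]<170])
tm=np.array(tm);print("top marks px",tm)
Vs=cv2.cvtColor(s,cv2.COLOR_BGR2HSV)[...,2]
sm=np.array(sorted([tuple(c) for st,c in blobs(Vs<48,15) if c[0]<265 and 150<c[0] and 190<c[1]<225]))[:4];
sm=np.array([[163.2,222.8],[198.2,211.6],[229.2,202],[256.2,193.5]])
P=[]
for a,b in zip(tm,sm):
    p,e=tri(ct,a,cs,b);q=plane(ct,*a,8);r=plane(cs,*b,8);P.append(q);print("mark tri",p,"gap",e,"top",q,"side",r)
P=np.array(P);print("spacing",np.linalg.norm(np.diff(P,axis=0),axis=1),"yaw of row a->d",np.degrees(np.arctan2(*(P[3]-P[0])[[1,0]])))
print("post",plane(ct,184.2,140.4,25), "dist",np.linalg.norm(plane(ct,184.2,140.4,25)-P[0]))
obs={"blue":((228.8,211.7),53,(245,218.5)),"black":((360.6,212.1),72,None),"vial":((168.6,220.7),60,(198.5,246)),"amber":((312.0,226.6),85,(312.1,202.9)),"white":((272.9,211.2),76,(276,191))
 ,"yb":((289.5,262.3),40,None),"yc":((348.5,254.3),72,None)}
for k,(a,z,b) in obs.items():
    print(k,"top@z",z,plane(ct,*a,z), "tri",*(tri(ct,a,cs,b) if b else [""]), "side",proj(cs,plane(ct,*a,z)))
E
```

```text
top marks px [[208.3 143.7]
 [242.9 149.1]
 [277.4 154.5]
 [312.5 160. ]]
mark tri [648.7 154.2   8.4] gap 1.5146908373913581 top [648.3 153.7   8. ] side [650.3 153.9   8. ]
mark tri [633.5  65.4   8.8] gap 1.8830341078971866 top [632.9  64.8   8. ] side [635.9  64.4   8. ]
mark tri [617.9 -23.1   8.8] gap 1.2771483934856056 top [617.5 -23.5   8. ] side [619.9 -24.4   8. ]
mark tri [ 602.8 -111.7    8.6] gap 2.4067418876285513 top [ 601.9 -112.5    8. ] side [ 604.8 -112.4    8. ]
spacing [90.2 89.7 90.3] yaw of row a->d -99.87919284764469
post [654.4 212.1  25. ] dist 61.17021187634852
blue top@z 53 [472.8  97.5  53. ] tri [473.1  98.4  46.3] 0.6917565402910097 side [245.6 215.2]
black top@z 72 [ 468.1 -213.6   72. ] tri  side [324.7 170. ]
vial top@z 60 [453.  241.9  60. ] tri [453.3 244.2  53.1] 1.0424918256730293 side [199.8 241.7]
amber top@z 85 [436.1 -98.   85. ] tri [ 435.9 -104.2   25.5] 5.604938532599777 side [313.4 178.6]
white top@z 76 [472.7  -8.5  76. ] tri [473.5  -8.1  72.8] 1.814587751832678 side [276.9 189.6]
yb top@z 40 [348.5 -47.6  40. ] tri  side [337.9 213.8]
yc top@z 72 [ 370.4 -183.    72. ] tri  side [356.6 180.5]
```

Both views agree on the marks to about 2 mm: A(649,154), B(633,65), C(618,-23), D(602,-112), with 90 mm spacing. I'll close the fingers across the strip, at a yaw of about 80°. First move is over the amber bottle for a close look.

```bash
cat >> h.py <<'E'
from scipy.spatial.transform import Rotation as Ro
def go(*pts):
    """each pt: x,y,z[,yaw]; prints tool-frame shift and turn from the pose as it stands"""
    s=read_state();R=Ro.from_euler("xyz",s["tool_rot"])
    print("t",round(s["clock"],2),"tcp",s["eef_pos"],"w",round(s["width"],1))
    for p in pts:
        y=p[3] if len(p)>3 else np.radians(80)
        print(p,np.round(R.inv().apply(np.array(p[:3])-s["eef_pos"]),1),np.round((R.inv()*Ro.from_euler("xyz",[np.pi,0,y])).as_rotvec(),3))
E
python3 -c "
from h import *
go((480,200,230),(436,-98,180))"
```

```text
t 0.15 tcp [236.6 604.9 230.6] w 85.5
(480, 200, 230) [-374.2 -288.5    1. ] [-0.   0.   1.4]
(436, -98, 180) [-441.8 -581.9   51.4] [-0.   0.   1.4]
```

Request:
{"method": "play_rows", "body": {"deltas": [-40,-30,0,0,0,0.15,1,-85,-65,0,0,0,0.32,1,-130,-100,0,0,0,0.5,1,-175,-135,0,0,0,0.68,1,-220,-170,0,0,0,0.85,1,-265,-205,0,0,0,1.03,1,-310,-240,0,0,0,1.2,1,-355,-270,0,0,0,1.36,1,-374,-288,1,0,0,1.4,1,-374,-288,1,0,0,1.4,1]}}

```text
clock: 1.4
eef_pos: [480.9, 198.6, 230.2]
tool_rot: [3.141, 0.001, 1.364]
force: [0.6, 0.3, 0.7]
width: 85.5
gripper_force: 0.0
```

```bash
python3 -c "
from h import *
print(read_state()['qpos'])
go((436,-98,180))"
```

```text
[-0.7  0.5  0.4  1.9 -0.3  0.8 -0.4]
t 1.4 tcp [480.9 198.6 230.2] w 85.5
(436, -98, 180) [-299.4   16.8   50.6] [ 0.  0. -0.]
```

Request:
{"method": "play_rows", "body": {"deltas": [-40,2,5,0,0,0,1,-85,5,14,0,0,0,1,-135,8,24,0,0,0,1,-185,11,34,0,0,-0.03,1,-235,14,44,0,0,-0.03,0.7,-280,16,50,0,0,-0.03,0.7,-299,17,50,0,0,-0.03,0.7,-299,17,50,0,0,-0.03,0.7]}}

```text
clock: 2.4
eef_pos: [436.8, -95.2, 180.3]
tool_rot: [-3.141, -0.001, 1.398]
force: [0.3, 0.2, 0.5]
width: 59.6
gripper_force: 0.0
```

```bash
python3 - <<'E'
from h import *
go((436,-98,180))
i=get_image("wrist");cv2.imwrite("pics/w1.png",cv2.cvtColor(i,cv2.COLOR_RGB2BGR))
c=camera_info("wrist");print(proj(c,[436,-98,98]),proj(c,[436,-98,0]),c["T"][:3,3])
E
```

```text
t 2.4 tcp [436.8 -95.2 180.3] w 59.6
(436, -98, 180) [-2.9 -0.3  0.3] [-0. -0.  0.]
[252.2 201.4] [253.  172.6] [450.9 -23.7 323.5]
```

View pics/w1.png

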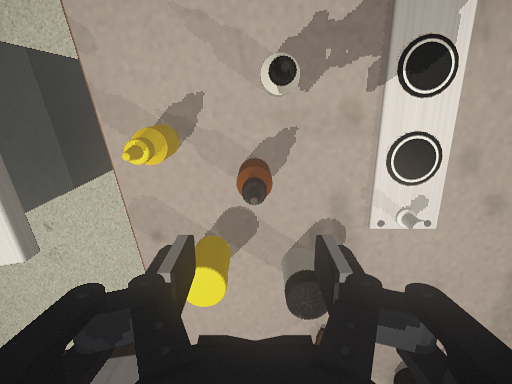

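The wrist view shows the amber bottle upright at (254,190), with its tip near (254,202) where it was predicted, midway between the fingers. The yellow bottle, yellow can, black can and white bottle all clear the fingers.

```bash
python3 - <<'E'
from h import *
c=camera_info("wrist");ct=camera_info("top");w=cv2.imread("pics/w1.png")
H,S,V=cv2.split(cv2.cvtColor(w,cv2.COLOR_BGR2HSV))
for st,cc in blobs((H<14)&(S>110)&(V<150),100): print("amber",st,cc)
blk=(V<75)
for st,cc in blobs(blk,100):
    if cc[1]<215 and 200<cc[0]<300:print("black",st,cc)
for z,p in((98,(253.7,201)),(68,(254.5,188)),(76,(283,70))):print(z,plane(c,*p,z))
print(tri(c,(253.7,200),ct,(312.4,226.4)))
E
```

```text
amber [237 158  35  38 709] [254.2 173.3]
black [269  56  28  30 639] [282.1  70.2]
black [242 177  25  27 440] [253.7 188.9]
98 [437.2 -97.9  98. ]
68 [438.1 -96.1  68. ]
76 [475.5  -6.2  76. ]
(array([437.2, -97.3,  97.3]), np.float64(0.15135756090537705))
```

Request:
{"method": "play_rows", "body": {"deltas": [0,0,25,0,0,0,0.6,-2,0,60,0,0,0,0.6,-2,0,95,0,0,0,0.6,-2,0,115,0,0,0,0.6,-2,0,122,0,0,0,0.6,-2,0,122,0,0,0,0.6,-2,0,122,0,0,0,0.45]}}

```text
clock: 3.32
eef_pos: [437.2, -97.0, 59.0]
tool_rot: [3.14, -0.0, 1.4]
force: [-0.5, -0.7, -1.3]
width: 38.5
gripper_force: 0.0
```

Request:
{"method": "play_rows", "body": {"deltas": [0,0,0,0,0,0,0.3,0,0,0,0,0,0,0.2,0,0,0,0,0,0,0.1,0,0,0,0,0,0,0,0,0,0,0,0,0,0,0,0,0,0,0,0,0]}}

```text
clock: 4.08
eef_pos: [436.8, -97.4, 59.1]
tool_rot: [3.14, -0.0, 1.399]
force: [-0.4, 0.4, 5.6]
width: 19.0
gripper_force: 58.4
```

```bash
python3 - <<'E'
from h import *
go((437,-97,58))
i=get_image("wrist");j=get_image("side")[130:230,255:375]
cv2.imwrite("pics/w2.png",cv2.cvtColor(np.vstack([i[100:,120:400],cv2.resize(j,(280,233))]),cv2.COLOR_RGB2BGR))
E
```

```text
t 4.08 tcp [436.8 -97.4  59.1] w 19.0
(437, -97, 58) [0.4 0.1 1.1] [ 0. -0.  0.]
```

View pics/w2.png

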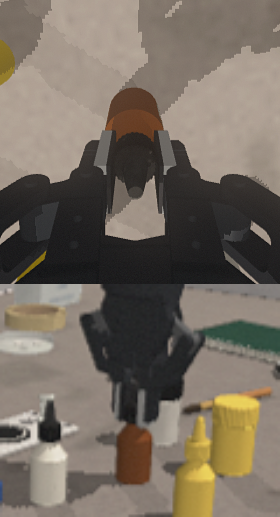

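The fingers hold the cap with the bottle upright, at a width of 19 mm and a pad force of 58 N. I'll lift it a little and check.

Request:
{"method": "play_rows", "body": {"deltas": [0,0,-2,0,0,0,0,0,0,-5,0,0,0,0,0,0,-9,0,0,0,0,0,0,-14,0,0,0,0,0,0,-20,0,0,0,0,0,0,-20,0,0,0,0]}}

```text
clock: 4.92
eef_pos: [436.8, -97.4, 78.8]
tool_rot: [3.141, 0.0, 1.399]
force: [-0.3, 0.7, -0.9]
width: 19.0
gripper_force: 58.6
```

```bash
python3 - <<'E'
from h import *
go((437,-97,58))
i=get_image("wrist");j=get_image("side")[130:230,255:375]
cv2.imwrite("pics/w3.png",cv2.cvtColor(np.vstack([i[100:,120:400],cv2.resize(j,(280,233))]),cv2.COLOR_RGB2BGR))
E
```

```text
t 4.92 tcp [436.8 -97.4  78.8] w 19.0
(437, -97, 58) [ 0.5  0.1 20.8] [0. 0. 0.]
```

View pics/w3.png

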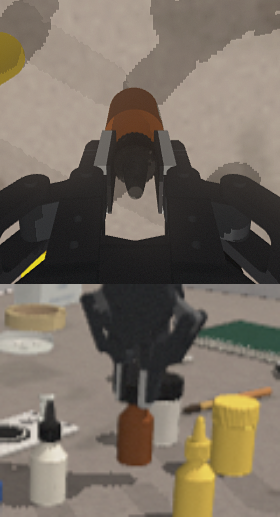

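The bottle came up cleanly and stayed upright, with no slip. Next, carry it to mark A.

```bash
python3 -c "
from h import *
go((437,-97.4,170),(648.8,154.2,170),(648.8,154.2,67.5))"
```

```text
t 5.03 tcp [436.5 -97.3  78.4] w 19.2
(437, -97.4, 170) [  0.    0.5 -91.6] [ 0. -0.  0.]
(648.8, 154.2, 170) [284.1 166.2 -91.6] [ 0. -0.  0.]
(648.8, 154.2, 67.5) [284.1 166.2  10.9] [ 0. -0.  0.]
```

Request:
{"method": "play_rows", "body": {"deltas": [0,0,-15,0,0,0,0,0,0,-40,0,0,0,0,0,0,-65,0,0,0,0,0,0,-90,0,0,0,0,10,6,-92,0,0,0,0,30,18,-92,0,0,0,0,60,35,-92,0,0,0,0,95,55,-92,0,0,0,0,130,75,-92,0,0,0,0,165,96,-92,0,0,0,0]}}

```text
clock: 6.28
eef_pos: [559.6, 50.8, 168.9]
tool_rot: [-3.14, 0.0, 1.4]
force: [1.1, -0.5, -0.2]
width: 18.6
gripper_force: 58.7
```

```bash
python3 -c "
from h import *
go((648.8,154.2,170),(648.8,154.2,67.5))"
```

```text
t 6.28 tcp [559.6  50.8 168.9] w 18.6
(648.8, 154.2, 170) [117.1  70.3  -1.3] [-0.  0.  0.]
(648.8, 154.2, 67.5) [117.1  70.5 101.2] [-0.  0.  0.]
```

Request:
{"method": "play_rows", "body": {"deltas": [35,20,0,0,0,0,0,70,41,0,0,0,0,0,95,56,0,0,0,0,0,112,67,0,0,0,0,0,118,70,0,0,0,0,0,118,70,0,0,0,0,0,118,70,20,0,0,0,0,118,70,45,0,0,0,0,118,70,70,0,0,0,0,118,70,70,0,0,0,0]}}

```text
clock: 7.52
eef_pos: [646.1, 151.8, 98.4]
tool_rot: [-3.137, 0.002, 1.397]
force: [-0.1, -0.7, 0.4]
width: 19.1
gripper_force: 58.7
```

```bash
python3 - <<'E'
from h import *
go((648.8,154.2,67.5))
i=get_image("wrist")
cv2.imwrite("pics/w4.png",cv2.cvtColor(i,cv2.COLOR_RGB2BGR))
c=camera_info("wrist");print(proj(c,[648.7,154.2,8]))
E
```

```text
t 7.53 tcp [646.1 151.8  98.4] w 19.1
(648.8, 154.2, 67.5) [ 2.9  2.4 30.8] [-0.  0.  0.]
[253.9 189.7]
```

View pics/w4.png

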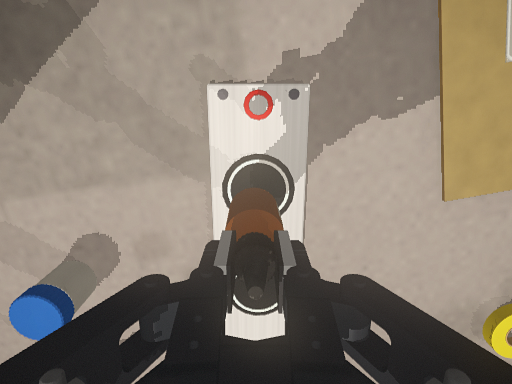

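The wrist view shows the bottle hanging straight at column 255. Mark A is centred near (258,188), about 3 mm to the right, which matches the arm still being 2.7 mm short. I'll correct by about (3.3, 3) mm and lower.

Request:
{"method": "play_rows", "body": {"deltas": [2,2,5,0,0,0,0,3.5,3,12,0,0,0,0,3.5,3,18,0,0,0,0,3.5,3,23,0,0,0,0,3.5,3,27,0,0,0,0,3.5,3,28,0,0,0,0,3.5,3,29,0,0,0,0,3.5,3,30,0,0,0,0,3.5,3,30,0,0,0,0]}}

```text
clock: 8.7
eef_pos: [652.0, 156.0, 70.3]
tool_rot: [3.142, -0.0, 1.399]
force: [-0.5, -0.6, 0.2]
width: 19.2
gripper_force: 58.7
```

```bash
python3 - <<'E'
from h import *
go((649.5,154.8,67.5));print(read_state()["force"])
E
```

```text
t 8.7 tcp [652.  156.   70.3] w 19.2
(649.5, 154.8, 67.5) [-1.6 -2.3  2.8] [ 0. -0.  0.]
[-0.5 -0.6  0.2]
```

Request:
{"method": "play_rows", "body": {"deltas": [-1,-1.5,0,0,0,0,0,-1.5,-2,1,0,0,0,0,-1.5,-2,2,0,0,0,0,-1.5,-2,2.5,0,0,0,0,-1.5,-2,2.5,0,0,0,0]}}

```text
clock: 9.32
eef_pos: [649.8, 154.9, 67.7]
tool_rot: [-3.142, -0.0, 1.399]
force: [-0.1, -0.5, -0.7]
width: 19.0
gripper_force: 58.7
```

```bash
python3 - <<'E'
from h import *
go((649.5,154.8,67.5));print(read_state()["force"])
i=get_image("wrist");cv2.imwrite("pics/w5.png",cv2.cvtColor(i,cv2.COLOR_RGB2BGR)[60:340,120:400])
E
```

```text
t 9.32 tcp [649.8 154.9  67.7] w 19.0
(649.5, 154.8, 67.5) [-0.1 -0.2  0.2] [-0. -0.  0.]
[-0.1 -0.5 -0.7]
```

View pics/w5.png

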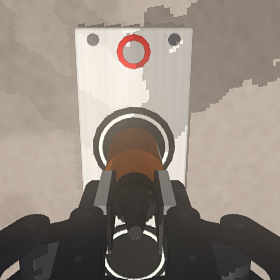

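In the crop, the bottle (columns 107–162) is centred on mark A's ring (columns 92–174). I'll settle it 1 mm lower, release and retreat upward.

Request:
{"method": "play_rows", "body": {"deltas": [0,0,0.7,0,0,0,0,0,0,1.2,0,0,0,0,0,0,1.2,0,0,0,0.15,0,0,1.2,0,0,0,0.3,0,0,1.2,0,0,0,0.45,0,0,1.2,0,0,0,0.5,0,0,1.2,0,0,0,0.5,0,0,-10,0,0,0,0.5,0,0,-40,0,0,0,0.5,0,0,-80,0,0,0,0.6]}}

```text
clock: 10.62
eef_pos: [649.3, 154.7, 148.5]
tool_rot: [-3.14, 0.001, 1.399]
force: [0.3, 0.6, 0.9]
width: 51.0
gripper_force: 0.0
```

```bash
python3 - <<'E'
from h import *
go((649,154,200),(468,-213.6,170))
i=get_image("wrist");s=get_image("side");cv2.imwrite("pics/w6.png",cv2.cvtColor(np.hstack([i[:330,60:420],s[130:295,90:270].repeat(2,0).repeat(2,1)]),cv2.COLOR_RGB2BGR))
E
```

```text
t 10.62 tcp [649.3 154.7 148.5] w 51.0
(649, 154, 200) [ -0.7  -0.2 -51.5] [-0.  0.  0.]
(468, -213.6, 170) [-393.9 -115.5  -21. ] [-0.  0.  0.]
```

View pics/w6.png

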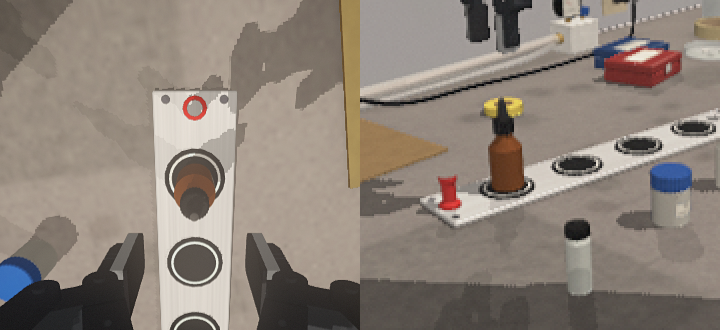

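The amber bottle stands on mark A. Next, move over the black can.

Request:
{"method": "play_rows", "body": {"deltas": [-20,-6,-20,0,0,0,0.75,-65,-19,-22,0,0,0,0.75,-115,-34,-22,0,0,0,0.75,-165,-49,-22,0,0,0,0.75,-215,-63,-22,0,0,0,0.75,-265,-78,-22,0,0,0,0.75,-315,-93,-22,0,0,0,0.75,-360,-106,-22,0,0,0,0.75,-385,-113,-22,0,0,0,0.75,-393,-115,-22,0,0,0,0.75]}}

```text
clock: 11.98
eef_pos: [468.3, -214.4, 170.2]
tool_rot: [3.141, 0.001, 1.395]
force: [-0.3, 1.4, -0.0]
width: 63.9
gripper_force: 0.0
```

Request:
{"method": "play_rows", "body": {"deltas": [0,0,0,0,0,0,0.75,0,0,0,0,0,0,0.75]}}

```text
clock: 12.22
eef_pos: [470.0, -211.1, 169.7]
tool_rot: [-3.142, -0.001, 1.401]
force: [0.6, 1.0, 0.1]
width: 64.0
gripper_force: 0.0
```

```bash
cat >> h.py <<'E'
def lid(p,z,f,name="wrist",r=60):
    """largest mask blob near the prediction of p at height z; its centroid cast onto z"""
    c=camera_info(name);i=get_image(name);q=proj(c,[p[0],p[1],z])
    H,S,V=cv2.split(cv2.cvtColor(i,cv2.COLOR_RGB2HSV));b=[x for x in blobs(f(H,S,V),60) if np.linalg.norm(x[1]-q)<r]
    print("pred",q)
    for st,cc in b: print("blob",st,cc,"->",plane(c,*cc,z))
    return i
E
python3 - <<'E'
from h import *
i=lid((468,-213.6),72,lambda H,S,V:V<70)
go((468,-213.6,45))
E
```

```text
pred [250.9 193.9]
blob [ 228  166   53   44 1211] [256.7 184.8] -> [ 474.1 -206.7   72. ]
t 12.28 tcp [ 470.  -211.1  169.7] w 63.8
(468, -213.6, 45) [ -2.9  -1.5 124.7] [-0. -0.  0.]
```

```bash
python3 - <<'E'
from h import *
i=lid((468,-213.6),72,lambda H,S,V:(V<95));cv2.imwrite("pics/w7.png",cv2.cvtColor(cv2.resize(i[130:260,180:330],None,fx=3,fy=3),cv2.COLOR_RGB2BGR))
c=camera_info("wrist");print(proj(c,[470,-211,72]),proj(c,[470,-211,51]))
E
```

```text
pred [250.9 193.9]
blob [ 228  165   53   56 2284] [254.1 192.7] -> [ 470.7 -213.    72. ]
[252.9 190.3] [253.  183.5]
```

View pics/w7.png

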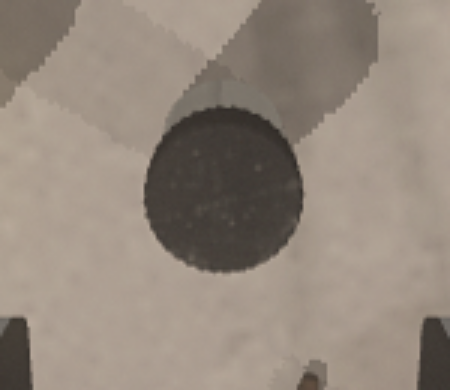

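The crop shows the black lid as a clean circle, centred at full-frame (254.5,194.5) and midway between the fingers. That puts it at about (470,-214), so I'll descend and grip the lid.

Request:
{"method": "play_rows", "body": {"deltas": [-3,0.5,20,0,0,0,0.75,-3,0.5,55,0,0,0,0.75,-3,0.5,90,0,0,0,0.75,-3,0.5,115,0,0,0,0.75,-3,0.5,124,0,0,0,0.75,-3,0.5,124,0,0,0,0.6,-3,0.5,124,0,0,0,0.45,-3,0.5,124,0,0,0,0.3,-3,0.5,124,0,0,0,0,-3,0.5,124,0,0,0,0]}}

```text
clock: 13.58
eef_pos: [469.8, -216.0, 46.6]
tool_rot: [3.14, 0.0, 1.399]
force: [-0.5, -0.0, 6.0]
width: 42.6
gripper_force: 61.1
```

Request:
{"method": "play_rows", "body": {"deltas": [0,0,0,0,0,0,0,0,0,0,0,0,0,0,0,0,-4,0,0,0,0,0,0,-10,0,0,0,0,0,0,-20,0,0,0,0,0,0,-20,0,0,0,0]}}

```text
clock: 14.32
eef_pos: [469.7, -216.0, 66.7]
tool_rot: [3.14, 0.0, 1.399]
force: [0.9, 0.4, -0.4]
width: 43.0
gripper_force: 60.8
```

```bash
python3 - <<'E'
from h import *
i=get_image("side");m=cv2.cvtColor(i,cv2.COLOR_RGB2HSV)
go((470,-214,145),(633.5,65.2,145),(633.5,65.2,53))
cv2.imwrite("pics/s8.png",cv2.cvtColor(cv2.resize(i[110:230,270:400],None,fx=3,fy=3),cv2.COLOR_RGB2BGR))
E
```

```text
t 14.38 tcp [ 469.5 -215.8   66.3] w 42.5
(470, -214, 145) [  1.8   0.2 -78.7] [0. 0. 0.]
(633.5, 65.2, 145) [304.9 113.6 -78.7] [0. 0. 0.]
(633.5, 65.2, 53) [304.9 113.5  13.3] [0. 0. 0.]
```

Held at 43 mm and lifted. Now carry it to mark B.

Request:
{"method": "play_rows", "body": {"deltas": [0,0,-20,0,0,0,0,0,0,-45,0,0,0,0,8,3,-66,0,0,0,0,30,11,-74,0,0,0,0,65,24,-74,0,0,0,0,105,40,-74,0,0,0,0,145,55,-74,0,0,0,0,185,70,-74,0,0,0,0,225,85,-74,0,0,0,0,260,98,-74,0,0,0,0]}}

```text
clock: 15.62
eef_pos: [610.6, 25.6, 139.4]
tool_rot: [-3.141, -0.0, 1.4]
force: [0.4, -0.2, -0.8]
width: 42.9
gripper_force: 61.0
```

Request:
{"method": "play_rows", "body": {"deltas": [25,9,0,0,0,0,0,38,14,0,0,0,0,0,44,16.5,0,0,0,0,0,44,16.5,5,0,0,0,0,44,16.5,20,0,0,0,0,44,16.5,40,0,0,0,0,44,16.5,55,0,0,0,0,44,16.5,55,0,0,0,0,44,16.5,55,0,0,0,0]}}

```text
clock: 16.75
eef_pos: [634.3, 64.0, 84.9]
tool_rot: [3.141, 0.0, 1.399]
force: [0.2, -0.3, -0.5]
width: 42.8
gripper_force: 61.0
```

```bash
python3 - <<'E'
from h import *
go((634.2,64,54.8))
i=get_image("wrist");H,S,V=cv2.split(cv2.cvtColor(i,cv2.COLOR_RGB2HSV))
cv2.imwrite("pics/w8.png",cv2.cvtColor(i,cv2.COLOR_RGB2BGR))
c=camera_info("wrist");print(proj(c,[634.2,65.6,8]))
E
```

```text
t 16.75 tcp [634.3  64.   84.9] w 42.8
(634.2, 64, 54.8) [-0.  -0.1 30.1] [0. 0. 0.]
[251.7 196.5]
```

View pics/w8.png

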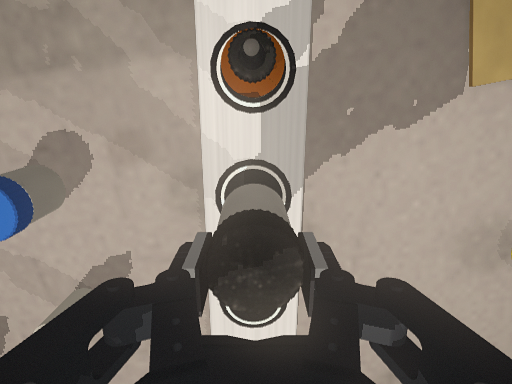

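The wrist view shows the can at column 254.5 over mark B's ring at 253.5, so it is aligned. The amber bottle sits concentric in mark A's ring. Lower and release.

Request:
{"method": "play_rows", "body": {"deltas": [0,0,8,0,0,0,0,0,0,18,0,0,0,0,0,0,25,0,0,0,0,0,0,28,0,0,0,0,0,0,29.5,0,0,0,0,0,0,30.5,0,0,0,0,0,0,31,0,0,0,0,0,0,31,0,0,0,0]}}

```text
clock: 17.8
eef_pos: [634.1, 64.2, 54.7]
tool_rot: [3.141, -0.0, 1.399]
force: [-2.0, -0.2, 5.3]
width: 42.8
gripper_force: 61.5
```

Request:
{"method": "play_rows", "body": {"deltas": [0,0,0,0,0,0,0.55,0,0,0,0,0,0,0.65,0,0,0,0,0,0,0.7,0,0,0,0,0,0,0.7,0,0,-15,0,0,0,0.7,0,0,-45,0,0,0,0.6,0,0,-80,0,0,0,0.5,0,0,-100,0,0,0,0.5]}}

```text
clock: 18.8
eef_pos: [635.2, 64.0, 156.9]
tool_rot: [3.138, -0.001, 1.399]
force: [-0.3, 0.5, -0.2]
width: 42.7
gripper_force: 0.0
```

```bash
python3 - <<'E'
from h import *
go((453,242.5,150))
E
```

```text
t 18.8 tcp [635.2  64.  156.9] w 42.7
(453, 242.5, 150) [ 144.6 -210.1    6.3] [ 0. -0.  0.]
```

Request:
{"method": "play_rows", "body": {"deltas": [12,-18,0,0,0,0,0.5,38,-55,2,0,0,0,0.5,68,-98,4,0,0,0,0.5,98,-142,6,0,0,0,0.5,122,-178,6,0,0,0,0.5,138,-201,6,0,0,0,0.5,144,-210,6,0,0,0,0.5,144,-210,6,0,0,0,0.5,144,-210,6,0,0,0,0.5]}}

```text
clock: 19.92
eef_pos: [453.1, 240.8, 148.2]
tool_rot: [3.14, 0.0, 1.397]
force: [-0.0, 0.7, -0.5]
width: 42.4
gripper_force: 0.0
```

```bash
python3 - <<'E'
from h import *
i=lid((453,242.5),60,lambda H,S,V:V<75,r=40)
go((453,242.5,18))
c=camera_info("wrist");q=proj(c,[453,242.5,60]).astype(int)
cv2.imwrite("pics/w9.png",cv2.cvtColor(cv2.resize(i[q[1]-70:q[1]+60,q[0]-75:q[0]+75],None,fx=3,fy=3),cv2.COLOR_RGB2BGR));print(q)
E
```

```text
pred [252.  192.1]
t 19.98 tcp [453.1 240.8 148.1] w 42.8
(453, 242.5, 18) [  1.7  -0.5 130.1] [0. 0. 0.]
[252 191]
```

View pics/w9.png

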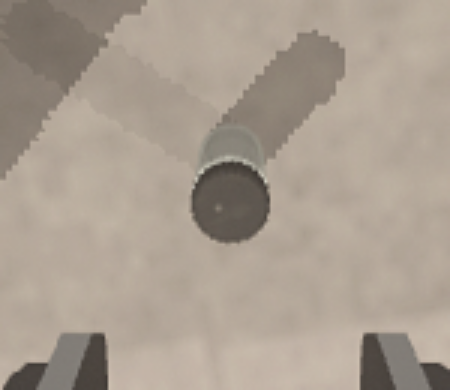

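The crop shows the vial cap at full-frame (253.7,189), which puts it at about (453.7,244.2). The side view gave nearly the same point. Descend and grip.

Request:
{"method": "play_rows", "body": {"deltas": [3,0,20,0,0,0,0.5,3.4,0,55,0,0,0,0.5,3.4,0,90,0,0,0,0.5,3.4,0,118,0,0,0,0.5,3.4,0,129,0,0,0,0.5,3.4,0,129,0,0,0,0.5,3.4,0,129,0,0,0,0.35,3.4,0,129,0,0,0,0.2,3.4,0,129,0,0,0,0.1,3.4,0,129,0,0,0,0]}}

```text
clock: 21.22
eef_pos: [453.1, 245.7, 20.0]
tool_rot: [3.14, -0.001, 1.399]
force: [-0.2, -1.0, 7.1]
width: 19.6
gripper_force: 58.5
```

Request:
{"method": "play_rows", "body": {"deltas": [0,0,0,0,0,0,0,0,0,0,0,0,0,0,0,0,-4,0,0,0,0,0,0,-10,0,0,0,0,0,0,-20,0,0,0,0,0,0,-20,0,0,0,0]}}

```text
clock: 21.98
eef_pos: [452.9, 245.7, 39.7]
tool_rot: [3.14, -0.001, 1.399]
force: [-0.7, 0.3, 0.0]
width: 19.3
gripper_force: 58.5
```

```bash
python3 - <<'E'
from h import *
go((618.5,-23.2,130),(618.5,-23.2,30))
for n,p,z in(("side",read_state()["eef_pos"]+[0,0,28],0),):
    c=camera_info(n);i=get_image(n);q=proj(c,p).astype(int);print(q,i[q[1]-12:q[1]+20:4,q[0]].tolist())
E
```

```text
t 21.98 tcp [452.9 245.7  39.7] w 19.3
(618.5, -23.2, 130) [-236.6  209.3  -90.2] [ 0. -0.  0.]
(618.5, -23.2, 30) [-236.7  209.1    9.8] [ 0. -0.  0.]
[197 238] [[39, 41, 40], [38, 40, 40], [37, 40, 40], [120, 118, 115], [115, 113, 110], [117, 115, 112], [104, 100, 98], [96, 94, 92]]
```

Gripped and lifted. Carry it high to mark C.

Request:
{"method": "play_rows", "body": {"deltas": [0,0,-20,0,0,0,0,0,0,-55,0,0,0,0,-3,3,-85,0,0,0,0,-18,16,-92,0,0,0,0,-45,40,-92,0,0,0,0,-78,69,-92,0,0,0,0,-112,99,-92,0,0,0,0,-146,129,-92,0,0,0,0,-178,158,-92,0,0,0,0,-205,182,-92,0,0,0,0]}}

```text
clock: 23.28
eef_pos: [596.8, 8.8, 129.6]
tool_rot: [-3.14, 0.001, 1.396]
force: [-0.5, 0.7, -0.9]
width: 19.7
gripper_force: 58.6
```

Request:
{"method": "play_rows", "body": {"deltas": [-20,18,0,0,0,0,0,-28,25,0,0,0,0,0,-30,27,0,0,0,0,0,-30,27,10,0,0,0,0,-30,27,30,0,0,0,0,-30,27,55,0,0,0,0,-30,27,72,0,0,0,0,-30,27,75,0,0,0,0,-30,27,75,0,0,0,0]}}

```text
clock: 24.4
eef_pos: [618.2, -21.8, 56.0]
tool_rot: [3.141, -0.0, 1.399]
force: [0.2, -1.0, -0.7]
width: 19.3
gripper_force: 58.6
```

```bash
python3 - <<'E'
from h import *
go((618.5,-21.7,28.5))
c=camera_info("wrist");i=get_image("wrist");q=proj(c,[618.5,-23,8]);print("pred mark",q)
g=cv2.cvtColor(i,cv2.COLOR_RGB2HSV)[...,2]
# dark outer edge of the mark, per row around its far half
for r in range(int(q[1])-36,int(q[1])+8,6):
    d=np.where(g[r,190:320]<90)[0]+190;print(r,(d.min(),d.max(),(d.min()+d.max())/2) if len(d) else None)
cv2.imwrite("pics/w10.png",cv2.cvtColor(i,cv2.COLOR_RGB2BGR))
E
```

```text
t 24.4 tcp [618.2 -21.8  56. ] w 19.3
(618.5, -21.7, 28.5) [ 0.1  0.3 27.5] [ 0. -0.  0.]
pred mark [253.1 213.6]
177 (np.int64(275), np.int64(275), np.float64(275.0))
183 None
189 (np.int64(274), np.int64(274), np.float64(274.0))
195 (np.int64(280), np.int64(293), np.float64(286.5))
201 (np.int64(284), np.int64(284), np.float64(284.0))
207 (np.int64(267), np.int64(273), np.float64(270.0))
213 (np.int64(287), np.int64(287), np.float64(287.0))
219 (np.int64(268), np.int64(296), np.float64(282.0))
```

```bash
python3 - <<'E'
import cv2,numpy as np
g=cv2.imread("pics/w10.png",0)
for r in range(150,240,8):print(r,*[int(g[r,c:c+4].mean()) for c in range(180,336,4)])
E
```

```text
150 178 180 181 181 223 238 237 239 234 236 236 235 240 239 236 238 238 239 241 192 192 191 194 192 190 190 186 190 189 187 189 188 191 163 137 134 134 134 132
158 181 179 176 177 222 235 237 238 234 236 236 235 239 240 236 238 238 238 241 192 192 192 194 193 190 190 187 189 189 188 188 189 191 160 135 133 133 133 131
166 176 177 180 179 214 227 227 238 234 235 236 235 238 240 236 238 238 238 239 226 191 192 194 192 190 190 188 190 189 188 189 190 191 153 134 135 135 132 130
174 177 178 181 182 208 226 228 228 225 230 236 234 239 234 206 107 107 109 107 103 98 94 130 193 190 189 188 190 189 189 189 191 190 148 135 137 137 143 166
182 181 175 175 179 204 226 228 228 225 224 227 145 111 108 157 254 252 251 242 227 205 207 189 98 90 97 188 190 189 189 189 191 189 145 143 181 182 183 183
190 185 185 185 178 199 225 229 228 226 201 106 132 254 159 104 104 102 101 100 94 92 91 91 87 188 172 88 94 190 213 237 190 204 174 183 183 183 186 188
198 184 184 183 179 197 232 228 228 178 105 183 187 102 102 101 100 98 97 96 92 89 88 88 87 88 98 206 95 107 235 235 239 224 176 184 183 186 187 188
206 187 189 190 181 187 233 238 237 109 139 218 99 99 98 96 95 95 94 93 91 91 85 84 86 85 88 129 223 94 184 236 239 207 182 183 184 185 184 183
214 185 187 189 176 185 232 238 232 101 172 172 96 96 93 93 91 89 90 101 92 87 89 89 89 91 92 90 248 96 151 236 239 202 189 185 182 184 186 184
222 187 184 185 182 177 230 238 234 138 115 230 91 91 90 91 130 130 131 131 130 131 129 111 88 89 90 148 206 91 218 236 239 197 183 184 184 185 184 185
230 186 187 184 175 175 229 237 238 239 110 118 170 104 80 123 127 131 133 133 133 133 129 131 94 92 127 178 91 178 238 236 239 191 186 187 185 185 186 186
238 185 185 186 187 176 219 237 240 239 231 127 127 103 73 130 129 131 131 132 132 131 131 131 106 77 128 128 170 237 241 236 238 190 185 186 185 183 186 186
```

From the profile, mark C spans columns 211.5–298.5 (centre 255, row about 213, predicted 213.6) and the vial is centred near 254. That's aligned, so lower and release.

Request:
{"method": "play_rows", "body": {"deltas": [0,0,8,0,0,0,0,0,0,17,0,0,0,0,0,0,23,0,0,0,0,0,0,26,0,0,0,0,0,0,27.5,0,0,0,0,0,0,28,0,0,0,0,0,0,28.5,0,0,0,0,0,0,28.5,0,0,0,0]}}

```text
clock: 25.45
eef_pos: [618.0, -22.0, 28.0]
tool_rot: [3.142, -0.0, 1.399]
force: [-1.2, 0.2, 4.7]
width: 19.5
gripper_force: 59.0
```

Request:
{"method": "play_rows", "body": {"deltas": [0,0,0,0,0,0,0.2,0,0,0,0,0,0,0.35,0,0,0,0,0,0,0.45,0,0,0,0,0,0,0.45,0,0,-15,0,0,0,0.45,0,0,-45,0,0,0,0.6,0,0,-85,0,0,0,0.7,0,0,-122,0,0,0,0.7,0,0,-122,0,0,0,0.7]}}

```text
clock: 26.58
eef_pos: [620.5, -22.4, 153.5]
tool_rot: [3.134, -0.001, 1.399]
force: [0.1, -0.6, -0.4]
width: 59.7
gripper_force: 0.0
```

```bash
python3 - <<'E'
from h import *
go((473,98,150))
E
```

```text
t 26.57 tcp [620.5 -22.4 153.5] w 59.7
(473, 98, 150) [  93.4 -166.     2.3] [ 0. -0.  0.]
```

Request:
{"method": "play_rows", "body": {"deltas": [8,-14,0,0,0,0,0.7,25,-45,0,0,0,0,0.7,48,-85,1,0,0,0,0.7,70,-125,2,0,0,0,0.7,86,-153,2,0,0,0,0.7,94,-164,2,0,0,0,0.7,94,-164,2,0,0,0,0.7,94,-164,2,0,0,0,0.7,94,-164,2,0,0,0,0.7]}}

```text
clock: 27.7
eef_pos: [473.5, 97.7, 147.3]
tool_rot: [3.141, 0.0, 1.397]
force: [-0.1, 0.6, -0.5]
width: 59.6
gripper_force: 0.0
```

```bash
python3 - <<'E'
from h import *
i=lid((473,98),53,lambda H,S,V:(H>100)&(H<128)&(S>120),r=40)
go((473,98,28));cv2.imwrite("pics/w11.png",cv2.cvtColor(i,cv2.COLOR_RGB2BGR))
E
```

```text
pred [252.  191.5]
blob [ 230  167   49   47 1776] [253.6 190.6] -> [474.5  98.5  53. ]
t 27.75 tcp [473.3  97.9 147.2] w 59.5
(473, 98, 28) [  0.1  -0.4 119.2] [0. 0. 0.]
```

Request:
{"method": "play_rows", "body": {"deltas": [0.7,0.4,20,0,0,0,0.7,0.7,0.4,55,0,0,0,0.7,0.7,0.4,90,0,0,0,0.7,0.7,0.4,112,0,0,0,0.7,0.7,0.4,119,0,0,0,0.7,0.7,0.4,119,0,0,0,0.6,0.7,0.4,119,0,0,0,0.45,0.7,0.4,119,0,0,0,0.3,0.7,0.4,119,0,0,0,0,0.7,0.4,119,0,0,0,0]}}

```text
clock: 29.0
eef_pos: [473.7, 99.3, 29.2]
tool_rot: [3.14, -0.001, 1.399]
force: [-1.1, -0.5, 6.5]
width: 38.6
gripper_force: 60.1
```

Request:
{"method": "play_rows", "body": {"deltas": [0,0,0,0,0,0,0,0,0,0,0,0,0,0,0,0,-4,0,0,0,0,0,0,-10,0,0,0,0,0,0,-20,0,0,0,0,0,0,-20,0,0,0,0]}}

```text
clock: 29.75
eef_pos: [473.7, 99.6, 49.2]
tool_rot: [3.14, -0.001, 1.399]
force: [-0.3, 0.2, -0.5]
width: 38.6
gripper_force: 60.2
```

```bash
python3 - <<'E'
from h import *
go((473.5,98,150),(602.9,-112,150),(602.9,-112,37))
E
```

```text
t 29.75 tcp [473.7  99.6  49.2] w 38.6
(473.5, 98, 150) [  -1.5    0.3 -100.8] [ 0. -0.  0.]
(602.9, -112, 150) [-186.3  163.6 -100.7] [ 0. -0.  0.]
(602.9, -112, 37) [-186.4  163.5   12.3] [ 0. -0.  0.]
```

Request:
{"method": "play_rows", "body": {"deltas": [0,0,-20,0,0,0,0,0,0,-55,0,0,0,0,0,0,-88,0,0,0,0,-6,5,-101,0,0,0,0,-25,22,-101,0,0,0,0,-52,46,-101,0,0,0,0,-84,74,-101,0,0,0,0,-116,102,-101,0,0,0,0,-146,129,-101,0,0,0,0,-168,148,-101,0,0,0,0]}}

```text
clock: 31.0
eef_pos: [590.4, -94.2, 148.3]
tool_rot: [-3.141, 0.001, 1.397]
force: [-0.3, 0.0, -1.0]
width: 38.6
gripper_force: 60.4
```

Request:
{"method": "play_rows", "body": {"deltas": [-13,11,0,0,0,0,0,-17.5,15.5,0,0,0,0,0,-17.5,15.5,5,0,0,0,0,-17.5,15.5,25,0,0,0,0,-17.5,15.5,50,0,0,0,0,-17.5,15.5,72,0,0,0,0,-17.5,15.5,82,0,0,0,0,-17.5,15.5,83,0,0,0,0,-17.5,15.5,83,0,0,0,0]}}

```text
clock: 32.12
eef_pos: [602.8, -111.2, 67.0]
tool_rot: [3.141, -0.0, 1.399]
force: [-0.2, -0.4, -1.0]
width: 38.2
gripper_force: 60.4
```

```bash
python3 - <<'E'
from h import *
go((603.2,-111.3,37.5))
c=camera_info("wrist");i=get_image("wrist");cv2.imwrite("pics/w12.png",cv2.cvtColor(i,cv2.COLOR_RGB2BGR))
q=proj(c,[603.2,-111.8,8]);print("pred mark",q)
g=cv2.cvtColor(i,cv2.COLOR_RGB2GRAY)
for r in range(int(q[1])-56,int(q[1])+30,8):print(r,*[int(g[r,k:k+4].mean()) for k in range(192,324,4)])
E
```

```text
t 32.12 tcp [ 602.8 -111.2   67. ] w 38.2
(603.2, -111.3, 37.5) [-0.   0.3 29.5] [ 0. -0.  0.]
pred mark [252.9 207. ]
151 158 174 216 217 218 220 224 223 223 224 226 227 227 228 227 216 174 174 176 177 173 175 174 173 175 171 174 174 172 159 127 127 126
159 156 167 215 217 218 216 214 216 223 224 226 227 227 228 227 213 173 174 176 176 174 174 173 174 175 171 174 174 173 150 126 126 125
167 153 160 213 216 218 216 214 213 214 221 225 221 218 205 109 86 114 141 172 177 173 174 173 173 174 170 175 172 172 147 127 127 125
175 157 156 212 215 218 216 215 213 214 131 92 90 138 225 215 192 192 191 133 77 76 70 164 173 173 171 175 171 172 144 126 124 144
183 159 158 210 215 218 216 215 133 90 176 216 84 88 86 81 78 77 77 75 72 138 179 74 69 157 170 174 171 171 138 164 163 165
191 159 159 198 216 217 217 111 99 228 84 85 85 85 81 77 75 74 73 72 71 70 69 138 118 68 156 173 171 179 164 168 170 168
199 163 159 195 215 217 159 82 215 91 83 83 84 118 121 121 120 119 119 123 73 68 68 67 155 87 93 209 218 211 160 167 166 163
207 165 158 191 225 226 150 102 212 80 106 117 119 119 119 120 120 118 118 116 116 113 100 65 117 125 72 223 217 207 165 166 165 163
215 166 156 183 225 226 181 77 209 131 116 117 116 118 117 118 118 117 117 117 115 114 114 112 207 106 137 218 216 193 165 165 165 163
223 166 157 178 226 225 226 161 94 113 115 108 73 73 71 71 70 70 69 70 68 75 114 112 94 102 218 217 216 191 167 166 165 164
231 164 159 154 193 194 185 224 109 74 72 70 70 69 74 75 78 76 76 68 68 67 68 67 79 218 196 181 184 158 165 164 164 162
```

Mark D spans columns 214–296 (centre 255, row about 207, as predicted) and the can's body is centred at 254. Lower and release.

Request:
{"method": "play_rows", "body": {"deltas": [0,0.3,8,0,0,0,0,0,0.3,18,0,0,0,0,0,0.3,25,0,0,0,0,0,0.3,28,0,0,0,0,0,0.3,29.5,0,0,0,0,0,0.3,30,0,0,0,0,0,0.3,30.5,0,0,0,0,0,0.3,30.5,0,0,0,0]}}

```text
clock: 33.17
eef_pos: [602.2, -111.4, 37.3]
tool_rot: [-3.141, -0.001, 1.399]
force: [-4.7, 0.6, 11.4]
width: 38.6
gripper_force: 61.5
```

Request:
{"method": "play_rows", "body": {"deltas": [0,0,0,0,0,0,0.5,0,0,0,0,0,0,0.6,0,0,0,0,0,0,0.65,0,0,0,0,0,0,0.65,0,0,-15,0,0,0,0.65,0,0,-50,0,0,0,0.65,0,0,-95,0,0,0,0.65,0,0,-140,0,0,0,0.65,0,0,-180,0,0,0,0.65,0,0,-180,0,0,0,0.65]}}

```text
clock: 34.42
eef_pos: [604.9, -112.4, 220.4]
tool_rot: [3.133, -0.0, 1.399]
force: [0.6, -0.5, -0.3]
width: 55.6
gripper_force: 0.0
```

```bash
python3 -c "
from h import *
go((500,150,230))"
```

```text
t 34.42 tcp [ 604.9 -112.4  220.4] w 55.6
(500, 150, 230) [ 240.5 -148.3  -10.8] [ 0. -0.  0.]
```

Request:
{"method": "play_rows", "body": {"deltas": [20,-20,0,0,0,0,0.65,60,-60,-5,0,0,0,0.65,105,-95,-10,0,0,0,0.65,150,-125,-10,0,0,0,0.65,200,-155,-10,0,0,0,0.65,250,-185,-10,0,0,0,0.65,300,-215,-10,0,0,0,0.65,350,-245,-10,0,0,0,0.65,400,-275,-10,0,0,0,0.65,440,-295,-10,0,0,0,0.65]}}

```text
clock: 35.67
eef_pos: [385.3, 374.8, 225.5]
tool_rot: [-3.14, 0.0, 1.401]
force: [1.0, 0.4, -0.3]
width: 55.4
gripper_force: 0.0
```

Request:
{"method": "play_rows", "body": {"deltas": [20,-10,0,0,0,0,0.65,25,-14,0,0,0,0,0.65,25,-14,0,0,0,0,0.65]}}

```text
clock: 36.05
eef_pos: [378.5, 397.9, 225.7]
tool_rot: [3.141, 0.001, 1.397]
force: [-0.1, -0.2, 0.0]
width: 55.4
gripper_force: 0.0
```

```bash
python3 - <<'E'
from h import *
go((380,400,230))
t=get_image("top");s=get_image("side")
a=cv2.resize(t[125:240,150:375],None,fx=2.6,fy=2.6,interpolation=cv2.INTER_CUBIC);b=cv2.resize(s[130:260,100:350],(585,300))
cv2.imwrite("pics/f.png",cv2.cvtColor(np.vstack([a,b]),cv2.COLOR_RGB2BGR))
ct,cs=camera_info("top"),camera_info("side")
M=[[648.7,154.2],[633.5,65.4],[617.9,-23.1],[602.8,-111.7]]
for m,z in zip(M,(106,80,68,61)):print("expect top px",proj(ct,[*m,z]),"crop",(proj(ct,[*m,z])-[150,125])*2.6,"side crop",(proj(cs,[*m,z])-[100,130])*[2.34,2.308])
print("white",(proj(ct,[473,-8.3,76])-[150,125])*2.6)
E
```

```text
t 36.05 tcp [378.5 397.9 225.7] w 55.4
(380, 400, 230) [ 2.3  1.2 -4.3] [0. 0. 0.]
expect top px [201.1 135.3] crop [132.7  26.7] side crop [140.7 112.6]
expect top px [240.6 143.4] crop [235.5  47.8] side crop [227.6 119.2]
expect top px [278.1 150.2] crop [332.9  65.6] side crop [302. 112.]
expect top px [315.  156.4] crop [429.1  81.5] side crop [367.  101.1]
white [319.3 223.8]
```

View pics/f.png

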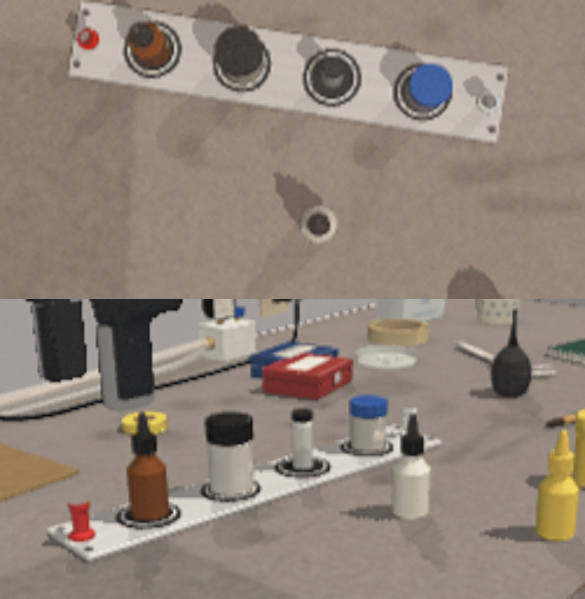

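All four containers stand on their marks in order from the red post. The white bottle is at (319,224), exactly as expected. The blue lid, at (431,87) against an expected (429,81.5), looks a few mm off, so I'll check it in numbers.

```bash
python3 - <<'E'
from h import *
ct,cs=camera_info("top"),camera_info("side");t=get_image("top");s=get_image("side")
f=lambda i:cv2.split(cv2.cvtColor(i,cv2.COLOR_RGB2HSV))
def best(i,fn,x0,x1,y0,y1,mina=20):
    m=fn(*f(i));k=np.zeros(m.shape,bool);k[y0:y1,x0:x1]=1
    return max(blobs(m&k,mina),key=lambda b:b[0][4])
bl=lambda H,S,V:(H>100)&(H<128)&(S>120);dk=lambda H,S,V:V<60
b=best(t,bl,290,340,135,180);sb=best(s,bl,235,285,160,200)
print("blue",b[0],b[1],plane(ct,*b[1],61),"side",sb[0],sb[1],tri(ct,b[1],cs,sb[1]))
k=best(s,dk,180,215,170,200);print("black side",k, "lid-mid expect",proj(cs,[633.5,65.4,69.5]))
k=best(s,dk,218,240,170,190);print("vial side",k,"cap expect",proj(cs,[617.9,-23.1,61]))
k=best(s,dk,150,175,175,200,8);print("amber side",k,"cap expect",proj(cs,[648.7,154.2,76]))
g=cv2.cvtColor(t,cv2.COLOR_RGB2GRAY)
print(g[134:158:2,228:256:2]);print(g[140:166:2,264:292:2])
E
```

```text
blue [308 150  16  16 199] [315.3 157.4] [ 600.4 -112.2   61. ] side [250 172  15  10 126] [257.  176.3] (array([ 602. , -112.7,   54.4]), np.float64(1.574008668449106))
black side (array([188, 180,  20,  14, 243], dtype=int32), array([197.4, 186.1])) lid-mid expect [197.5 186.2]
vial side (array([225, 178,   8,   5,  35], dtype=int32), array([228.6, 180.1])) cap expect [229.1 181.4]
amber side (array([157, 180,  10,  18, 114], dtype=int32), array([161.2, 190.3])) cap expect [161.2 192.7]
[[141 141 141 139 133 128  94 101 111 138 136 136 136 134]
 [141 142 142 141 109  62  59  62  60 127 172 173 173 140]
 [144 143 142 105  55  56  60  63  60  63  89 186 187 188]
 [143 145 140  60  60  58  62  59  61  62  63 152 187 186]
 [143 144  97  59  60  58  59  61  62  61  58  65 185 188]
 [174 142 100  60  61  61  61  63  60  62  65  63  90 185]
 [188 178  85  59  62  61  62  62  60  58  63  63  72 186]
 [185 187  75  60  59  65  63  61  60  64  66  75 136 168]
 [189 188  81  96  60  57  61  62  56  61  62 104 114 177]
 [188 182 100 182  64  55  58  58  58  54 110 122  94 186]
 [179 179 164  9
[... 170 characters left out ...]
3 145 146 162 189 190 192 190 192 192 181 179 176]
 [150 145 146 143 121 135  79  97 113 141 192 192 193 193]
 [189 147 143 106  92 110 145 146 135 153 113 189 190 192]
 [192 190 101 116  82  56  71  69  64  95 181  96 191 192]
 [189 190  62 109  57  62  68  70  66  66 100 121 167 192]
 [191 174 150  68  58  64  66  72  69  66  65 183 127 193]
 [191 126 190  65  59  87  71  62  95  70  58 167  76 192]
 [191 133 149  70  61  85 103 112 116  66  61 188  93 192]
 [191 184  96  85  61  63  83  97  73  64  63 134 144 197]
 [188 188  80 131  69  62  60  62  64  62 184  73 191 193]
 [186 177 169  72 146 149  67  63 120 142  87 175 194 194]
 [182 182 181 171  95  73 146 148 102 104 173 190 191 191]]
```

All four sit within about 3 mm of their mark centres, including the blue can at 0.8 to 3 mm, against a tolerance of 12 mm. Handing in.

```bash
python3 -c "
from cell import *
print(finish_job())"
```

```text
the job is handed in; nothing more can be done
None
```

The job is handed in (no verdict was returned): amber bottle, black can, clear vial and blue can stand upright on marks A to D in order from the red post, each about 3 mm or less off centre in the final camera check, the white bottle has not moved, and it took about 36 s.

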